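# Snap a circuit board onto its standoffs in a radio chassis

## Task

Fit the green circuit board into the open radio chassis: lift it by its heat sink, lay it over the four white snap posts with its white connector strip away from the front panel, and let go of it. Then press it down on its blue relays, one after the other (not by the heat sink), until every post has clicked through and the board sits fully home at all four; press gently, as a relay cracks above 25 N, and never tip the board by more than about 10 degrees. Leave the screwdriver, microphone and jar where they are.

Things in the scene. Friction and masses are not known exactly. Their poses are not given: they have to be found in the camera images.
- board: Loose green circuit board, 130 (x) x 100 (y) x 2 mm, about 0.22 kg, flat on the mat at first. Origin: centre of the underside; z points up, out of the component side. Four square 10 mm holes go through it at x, y = (50, 36), (50, -36), (-50, 30), (-50, -30) mm, so it fits one way round only.
- heat_sink: Finned aluminium heat sink fixed in the exact middle of the board, for lifting the board: 44 (x) x 24 (y) mm, 30 mm tall; grip it across its 24 mm width. Origin: centre of its underside, on the board's top face; axes as the board. The board must not be forced down onto the posts by it.
- connector (a point): Top centre of the white connector strip, 8 x 34 x 10 mm, at the middle of the board's -x edge (58 mm from the board's centre), the edge with the closer pair of holes.
- chassis: Open radio chassis, fixed on the desk, 180 (x) x 130 (y) mm, side walls 12 mm high; a grey front panel 40 mm high with two black knobs closes its +x end. Origin: centre of its underside; z up. Four white snap posts at x, y = (50, 36), (50, -36), (-50, 30), (-50, -30) mm. With the board home, board and chassis axes coincide, connector strip away from the panel.
- mat: Black rubber mat, fixed, 170 x 130 x 12 mm, on which the board lies at the start. Origin: centre of its underside.
- screwdriver: Bystander: screwdriver lying on the desk, about 200 mm long; origin near its middle, on the underside. Leave it where it is.
- microphone: Bystander: black hand microphone lying flat, 62 x 50 x 28 mm, origin: centre of its underside. Leave it where it is.
- jar: Bystander: jar, 50 mm across, 60 mm high, origin: centre of its underside. Leave it where it is.
- hole0 (a point): Centre of the board's hole 0, on the board's underside (axes as the board). It belongs over post0.
- post0 (a point): Snap post 0, on its axis at the top of its hard round shoulder (16 mm across), 16 mm above the chassis underside; hole0's centre ends 1 to 1.5 mm above it. In the middle of each of the four posts stands a 6 x 7.6 mm pin with a cone tip, ending 13.3 mm above the shoulder, with a spring barb on its +x and -x sides.
- relay0: Blue relay fixed on the board, the place to press for post 0: 16 x 16 mm, 16 mm from hole 0 along board x towards the middle. The four relays are of unequal height, 14 to 19 mm, different each time. Origin: centre of its underside, on the board's top face. Its top is always above the post's tip. It cracks when pressed with more than 25 N.
- hole1 (a point): Centre of the board's hole 1, on the board's underside (axes as the board). It belongs over post1.
- post1 (a point): Snap post 1, on its axis at the top of its hard round shoulder (16 mm across), 16 mm above the chassis underside; hole1's centre ends 1 to 1.5 mm above it. On all four posts alike, a laid-on board rests on the barbs' sloped flanks, its underside about 6 mm above the shoulders.
- relay1: Blue relay fixed on the board, the place to press for post 1: 16 x 16 mm, 16 mm from hole 1 along board x towards the middle. The four relays are of unequal height, 14 to 19 mm, different each time. Origin: centre of its underside, on the board's top face. Its top is always above the post's tip. It cracks when pressed with more than 25 N.
- hole2 (a point): Centre of the board's hole 2, on the board's underside (axes as the board). It belongs over post2.
- post2 (a point): Snap post 2, on its axis at the top of its hard round shoulder (16 mm across), 16 mm above the chassis underside; hole2's centre ends 1 to 1.5 mm above it. Each of the four posts resists with 4 to 9 N over the first 3 mm of pressing, then a springy black washer, 3.5 mm proud of the shoulder, pushes back with up to 6 N (up to 13 N when two posts go together).
- relay2: Blue relay fixed on the board, the place to press for post 2: 16 x 16 mm, 16 mm from hole 2 along board x towards the middle. The four relays are of unequal height, 14 to 19 mm, different each time. Origin: centre of its underside, on the board's top face. Its top is always above the post's tip. It cracks when pressed with more than 25 N.
- hole3 (a point): Centre of the board's hole 3, on the board's underside (axes as the board). It belongs over post3.
- post3 (a point): Snap post 3, on its axis at the top of its hard round shoulder (16 mm across), 16 mm above the chassis underside; hole3's centre ends 1 to 1.5 mm above it. On all four posts the barbs snap out over the board only in the last 1.3 mm above the hard shoulder; let go earlier, and the washer lifts the board again. The opposite corner may rise.
- relay3: Blue relay fixed on the board, the place to press for post 3: 16 x 16 mm, 16 mm from hole 3 along board x towards the middle. The four relays are of unequal height, 14 to 19 mm, different each time. Origin: centre of its underside, on the board's top face. Its top is always above the post's tip. It cracks when pressed with more than 25 N.
Not all that is in view belongs to the job. What is shaped like the board but orange is not meant. Of the things that look like the mat, the larger one is meant.

How it is judged:
On the way, in this order (a step that is already met when the one before it is completed fails the run):
1. the board is lifted clear of its mat (z of board in the frame of mat above 0.035 m), for 0.1 s.
2. the board lies on the barbs of all four posts, not yet clicked home, and is let go (z of hole0 in the frame of post0 between 0.004 and 0.011 m and horizontal distance between hole0 and post0 below 0.004 m and z of hole1 in the frame of post1 between 0.004 and 0.011 m and horizontal distance between hole1 and post1 below 0.004 m and z of hole2 in the frame of post2 between 0.004 and 0.011 m and horizontal distance between hole2 and post2 below 0.004 m and z of hole3 in the frame of post3 between 0.004 and 0.011 m and horizontal distance between hole3 and post3 below 0.004 m and contact force between the fingers and board below 0.1 N), for 0.1 s.
At the end, for the whole second after the job is handed in: Every hole of the board is home on its own post: underside no more than 2 mm above the shoulder, hole centre within 4 mm of the post's axis; board at rest (z of hole0 in the frame of post0 below 0.002 m and horizontal distance between hole0 and post0 below 0.004 m and z of hole1 in the frame of post1 below 0.002 m and horizontal distance between hole1 and post1 below 0.004 m and z of hole2 in the frame of post2 below 0.002 m and horizontal distance between hole2 and post2 below 0.004 m and z of hole3 in the frame of post3 below 0.002 m and horizontal distance between hole3 and post3 below 0.004 m and linear speed of board below 0.01 m/s and angular speed of board below 0.1 rad/s); the robot touches nothing.
It fails at once if the board is forced down onto the posts by its heat sink (pressed or held there by the fingers while the board's middle is less than 3 mm above the shoulders) (contact force between the fingers and heat_sink above 5 N and z of board in the frame of chassis below 0.019 m and horizontal distance between board and chassis below 0.05 m).
It fails at once if the board is tipped by more than 12 degrees (angle between board's own z axis and vertical above 0.21 rad).
It fails at once if a relay is pressed with more than 25 N (contact force between anything else and relay0 above 25 N or contact force between anything else and relay1 above 25 N or contact force between anything else and relay2 above 25 N or contact force between anything else and relay3 above 25 N).
It fails at once if the screwdriver, the microphone or the jar is moved by more than 20 mm (distance of any of screwdriver, microphone, jar from where it was at the start of the episode above 0.02 m).
It also fails if it takes over 72 s, if anything falls off the work surface, if the arm or the gripper's body presses on something with over 40 N, if the wrist force passes 120 N, or if a joint passes its speed limit or range.

## Robot

A 6-joint arm with a two-finger parallel gripper is mounted at the origin on the work surface. World frame = base frame: x ahead of the robot, y to its left, z up, the work surface at z = 0. Lengths are in m, angles in rad, forces in N, time in s.
With the tool pointing down it reaches from about 0.375 to 0.9 m from the base axis. Payload 3.1 kg.
Tool frame: the origin (TCP) lies midway between the tips of the shut fingers; the grasp point (between the pads) lies 19 mm behind it; y points along the fingers, x is the direction in which the jaws open and shut, and the axes are right-handed (so a half turn about y gives the same grasp; the last joint's range is limited). The gripper opens to 87 mm and grips with 3 to 60 N. Pads are 19 mm wide; open, the fingers measure 117 mm over their backs; the gripper's body (75 mm by 190 mm) begins 51 mm behind the grasp point.
Start: joints at [0.976, 0.527, 1.433, -0, 1.181, -0.178], TCP at [0.253, 0.571, 0.223] pointing down, gripper open.
Joint ranges: [-3.08, 3.08], [-0.75, 2.2], [0.22, 2.44], [-1.43, 4.57], [0, 2.65], [-2.85, 2.85]. Speed limits (rad/s): [2.79, 2.79, 3.14, 3.14, 3.14, 3.14].

## Interface

Orientations are given as a unit quaternion [x, y, z, w].
In Python, from rig import * gives the robot as it stands.
- The arm moves only by the tool jog_arm, never from a script. Its argument "series" is a list of rows, each a list of 7 numbers: the shift along the tool's x, y, z in mm, then the turn, a rotation vector about the tool's x, y, z in rad, then the gripper's target within -1 to 1 (shut at 1, half-way at 0, fully open at -1). A call has 1 to 20 rows; each row is the pose to reach, as a shift and turn from the pose commanded when the call began, along the tool's axes at that moment; what a row does not reach only later rows make up. A row lasts 1/8 s, in which the tool goes at most 62.5 mm and 10.7 degrees, less where a joint would pass 70% of its speed; a pose out of reach is approached as far as the arm can. A call with a gripper value outside its range is refused whole. The fingers move at their own pace and stop on an object; "grip_force" is the grip in N (left out, the last holds). Time passes only in rows, so rows that repeat a pose let the fingers close. It gives the time, the measured TCP pose, the force and the opening at its end, in the units of the state.
- get_obs(): the state, without advancing time (a new reading comes with each control period).
- camera(name): name is "scene" or "top"; returns a dict with "img" (420x560x3 uint8, red, green, blue), "depth" (420x560 float32, m along the optical axis (not along the pixel's ray), 0 where there is no reading), "camera_matrix" (3x3 intrinsics, pixels), "rvec" (rotation vector, rad) and "tvec" (3), from world to camera coordinates, as OpenCV has them. Camera axes: x right, y down, z forward; pixel columns grow to the right and rows downward; lengths in m; the calibration is good to about 2 mm. A picture is of the moment at which its call begins.
- hand_in(): hands the job in, once; it reports no verdict.
The state is a dict: "time": time; "q": joint angles; "joint_velocities": joint speeds; "joint_torque": joint torques, N m; "position": TCP position; "tool_rot": TCP orientation; "ft_force": force on the tool from outside, world axes, zero at the start; "moment": the same for the moment, N m; "grip_width": finger opening in m.
Only numpy, scipy, OpenCV 4.12 (cv2) and the standard library are available. Lean on these libraries where they do the work, as an engineer would, in place of code of your own. Each camera call takes 0.05 s, during which the arm holds its last target.

## Working session

There is one attempt and no reset: what is moved stays moved. The work goes in short steps, Python scripts to look and compute and a tool call to move; the robot and the scene stay as the last step left them, time stands still between calls to the robot, and variables do not carry over. Pictures are saved under pics/ and viewed, and the job is handed in when it is done.

Besides the shell and the picture viewer there is one more tool, called after "Call:" as name(argument=value, ...) on one line, values as JSON. jog_arm: Moves the arm, as the interface text tells. Its arguments: {"type":"object","properties":{"series":{"type":"array","items":{"type":"array","items":{"type":"number"}}},"grip_force":{"type":"number"}},"required":["series"]}

```bash
ls; mkdir -p pics
python3 - <<'E'
from rig import *
import cv2,pickle
o=get_obs();print({k:o[k] for k in('time','q','position','tool_rot','ft_force','grip_width')})
for n in("scene","top"):
    c=camera(n);pickle.dump(c,open(f'{n}0.pkl','wb'));cv2.imwrite(f'pics/{n}0.png',c['img'][:,:,::-1])
    print(n,c['camera_matrix'],c['rvec'],c['tvec'])
E
```

```text
pics
{'time': 0.0, 'q': array([ 9.75486985e-01,  5.28427684e-01,  1.43394253e+00, -2.52332493e-07,
        1.18138818e+00, -1.78476900e-01]), 'position': array([0.25257299, 0.57087037, 0.22158249]), 'tool_rot': array([ 0.59293208,  0.38501872, -0.38643007, -0.59233768]), 'ft_force': array([ 0.14975328, -0.2626079 , -0.49298755]), 'grip_width': 0.08692259452182985}
scene [[384.72128293   0.         281.11403597]
 [  0.         384.72128293 213.39381794]
 [  0.           0.           1.        ]] [ 1.57597834  2.28165934 -0.64008662] [ 0.16114528 -0.43547022  0.99179967]
top [[534.94632687   0.         274.7874607 ]
 [  0.         534.94632687 213.72443005]
 [  0.           0.           1.        ]] [ 2.20297485 -2.17552757  0.07766159] [0.04477405 0.55861248 1.06092719]
```

View pics/scene0.png

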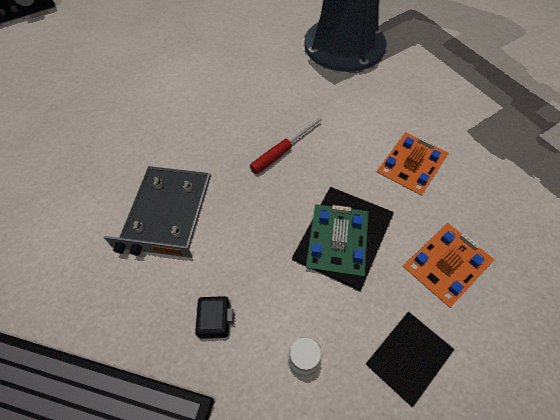

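View pics/top0.png

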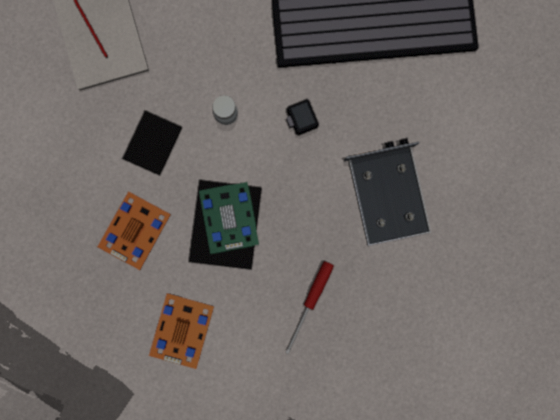

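Board candidates: green in top at (228,217), in scene at (339,240). The orange boards at top (134,231) and (181,331) are decoys. Mat candidates: the larger black one under the green board at (226,224), and a smaller decoy at (152,142). Chassis is at top (390,193). Next I'll check close crops.

Run:
```python
import pickle,cv2,numpy as np
t=pickle.load(open('top0.pkl','rb'))['img'][:,:,::-1]
s=pickle.load(open('scene0.pkl','rb'))['img'][:,:,::-1]
def crop(im,x,y,w,h,k): return cv2.resize(im[y:y+h,x:x+w],None,fx=k,fy=k,interpolation=cv2.INTER_CUBIC)
a=crop(t,185,175,80,100,5);b=crop(t,340,135,95,115,4)
g=np.zeros((500,800,3),np.uint8);g[:500,:400]=a;g[:460,410:790]=b
cv2.imwrite('pics/crop_top.png',np.clip(g*1.6,0,255).astype(np.uint8))
a=crop(s,290,185,105,105,4);b=crop(s,100,160,120,100,3)
g=np.zeros((430,800,3),np.uint8);g[:420,:420]=a;g[:300,430:790]=b
cv2.imwrite('pics/crop_scene.png',np.clip(g*1.6,0,255).astype(np.uint8))
```

```text
(no output)
```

View pics/crop_top.png

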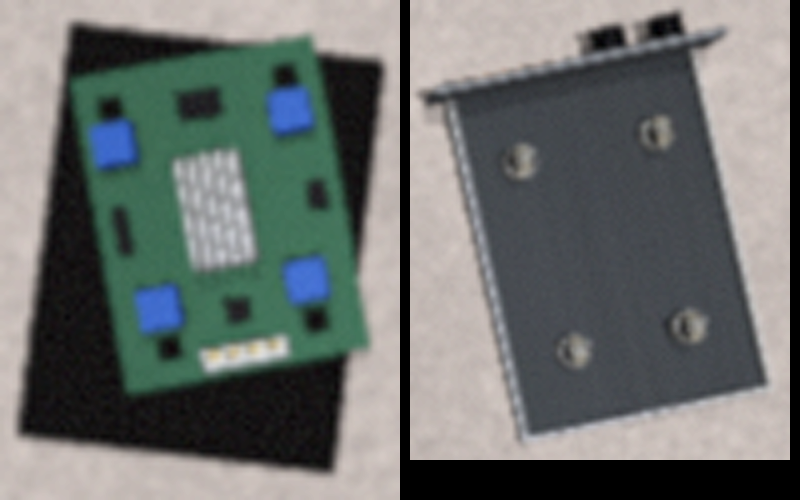

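View pics/crop_scene.png

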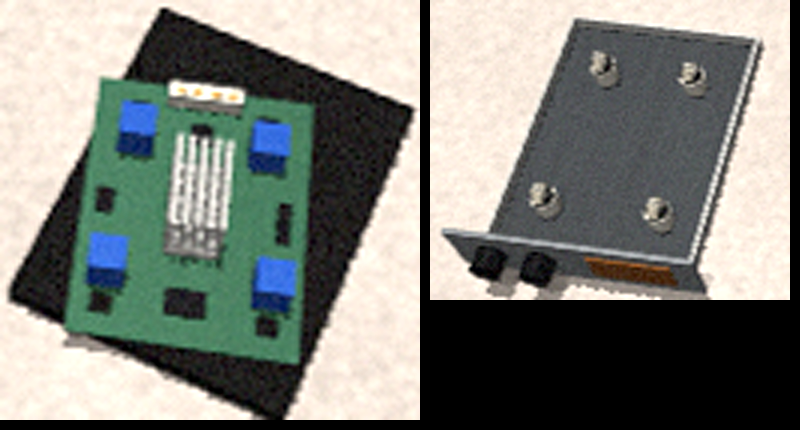

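The crops confirm the green board with white connector at its lower edge (top (233,246)) and the chassis with knobs at the top, posts near top (370,175), (404,168), (381,222), (410,216). Now to measure.

```bash
cat > h.py <<'E'
import pickle,cv2,numpy as np
def load(n): return pickle.load(open(n+'.pkl','rb'))
def cam(c):
    R=cv2.Rodrigues(np.array(c['rvec'],float))[0];t=np.array(c['tvec'],float).ravel();return c['camera_matrix'],R,t
def ray(c,uv):
    K,R,t=cam(c);uv=np.atleast_2d(np.asarray(uv,float))
    d=np.c_[uv,np.ones(len(uv))]@np.linalg.inv(K).T@R;return -R.T@t,d
def onplane(c,uv,z):
    o,d=ray(c,uv);return o+d*((z-o[2])/d[:,2])[:,None]
def proj(c,P):
    return cv2.projectPoints(np.atleast_2d(np.asarray(P,float)),np.array(c['rvec'],float),np.array(c['tvec'],float),c['camera_matrix'],None)[0][:,0]
def pcl(c):
    d=c['depth'];v,u=np.mgrid[:d.shape[0],:d.shape[1]];o,r=ray(c,np.c_[u.ravel(),v.ravel()])
    K,R,t=cam(c);return (o+r*d.ravel()[:,None]).reshape(*d.shape,3)
def tri(c1,a,c2,b):
    o1,d1=ray(c1,a);o2,d2=ray(c2,b);d1=d1[0];d2=d2[0]
    s=np.linalg.lstsq(np.c_[d1,-d2],o2-o1,rcond=None)[0];p,q=o1+s[0]*d1,o2+s[1]*d2
    return (p+q)/2,np.linalg.norm(p-q)
def hsv(c): return cv2.cvtColor(c['img'],cv2.COLOR_RGB2HSV)
def blobs(m,amin):
    n,l,st,ce=cv2.connectedComponentsWithStats(m.astype(np.uint8))
    return [(ce[i],st[i],l==i) for i in range(1,n) if st[i,4]>=amin]
E
python3 - <<'E'
from h import *
for n,box in(('top',(185,175,80,100)),('scene',(290,185,105,105))):
    c=load(n+'0');H=hsv(c);P=pcl(c)
    m=cv2.inRange(H,(50,70,30),(88,255,255));x,y,w,h=box;k=np.zeros_like(m);k[y:y+h,x:x+w]=1;m*=k
    b=cv2.inRange(H,(100,120,60),(125,255,255))*k
    ct=max(cv2.findContours(cv2.morphologyEx(m|b,cv2.MORPH_CLOSE,np.ones((5,5))),0,1)[0],key=cv2.contourArea)[:,0]
    W=onplane(c,ct,0.014)
    r=cv2.minAreaRect((W[:,:2]*1000).astype(np.float32));print(n,'board rect',r, 'depth z',np.median(P[m>0],axis=0))
    print('corners',cv2.boxPoints(r).round(1).tolist())
    for ce,st,mm in blobs(b,15):
        zz=P[mm][:,2];zt=np.percentile(zz,75);top=mm&(abs(P[:,:,2]-zt)<.003);print('relay',ce.round(1),st[4],'zpct',np.percentile(zz,[10,50,75,90]).round(4),P[top].mean(0).round(4))
    # heat sink
    hs=(P[:,:,2]>.037)&(P[:,:,2]<.055)&(k>0);print('hs',hs.sum(),np.argwhere(hs).mean(0)[::-1],P[hs].mean(0).round(4))
    print('desk z',np.median(P[200:210,300:310,2]) )
E
```

```text
top board rect ((550.1446533203125, 145.15695190429688), (132.62814331054688, 102.85124969482422), 11.45011043548584) depth z [0.55203952 0.14597009 0.01391847]
corners [[474.8999938964844, 182.39999389648438], [495.3999938964844, 81.5999984741211], [625.2999877929688, 107.9000015258789], [604.9000244140625, 208.6999969482422]]
relay [242.6 196.6] 82 zpct [0.0164 0.0316 0.0334 0.0347] [0.5908 0.1174 0.0329]
relay [207.3 203.5] 86 zpct [0.0167 0.0306 0.0317 0.0331] [0.5768 0.1878 0.0312]
relay [245.8 230.5] 83 zpct [0.0151 0.0322 0.0334 0.0345] [0.5234 0.109  0.0331]
relay [216.4 236.3] 84 zpct [0.0147 0.0298 0.0316 0.0325] [0.5111 0.1679 0.0312]
hs 169 [227.32544379 216.19526627] [0.5503 0.1453 0.0433]
desk z -0.0005059710964987474
scene board rect ((550.3121948242188, 146.6795654296875), (131.5262451171875, 101.63871002197266), 11.493782043457031) depth z [0.5617259  0.15054028 0.01389807]
corners [[475.70001220703125, 183.39999389648438], [496.0, 83.80000305175781], [624.9000244140625, 110.0], [604.5999755859375, 209.60000610351562]]
relay [324.1 214.1] 78 zpct [0.0292 0.0325 0.0333 0.0339] [0.5235 0.1112 0.0326]
relay [357.4 219.2] 83 zpct [0.0282 0.0307 0.0314 0.0318] [0.5114 0.1701 0.0308]
relay [316.6 247.9] 94 zpct [0.029  0.0322 0.0333 0.034 ] [0.5913 0.1188 0.0325]
relay [358.2 254.3] 103 zpct [0.0224 0.0316 0.0325 0.0332] [0.5771 0.189  0.0318]
hs 201 [340.30845771 231.12437811] [0.5522 0.148  0.0431]
desk z 0.00023861530862223645
```

Run:
```python
from h import *
for n,box in(('top',(340,135,95,115)),('scene',(100,160,120,100))):
    c=load(n+'0');P=pcl(c);x,y,w,h=box;k=np.zeros(P.shape[:2],bool);k[y:y+h,x:x+w]=1
    im=c['img'];g=im.max(2);print(n)
    if n=='top': print(np.round(P[150:240:6,340:440:6,2]*1000).astype(int))
    H=hsv(c)
    g=cv2.cvtColor(im,cv2.COLOR_RGB2GRAY)
    for ce,st,mm in blobs((g>105)&k,4):
        if st[4]<300: print(ce.round(2),st,P[mm].mean(0).round(4),np.percentile(P[mm][:,2],[10,50,90]).round(4))
```

```text
top
[[   0   -4    3   -3    1    0   39   42   30    7    2    1    0    1
    -2   -1    3]
 [   3   40   41   33   14    5    4    4    4    0    3    6   17    3
     2    5    1]
 [  -2    0    4    3   -1    6    2    3    4    1    4    3    4    0
     2    2    2]
 [   2    2    3    4    5   -2 1096    1    2    4   24    3    2   -2
     2   -1    2]
 [  -1   -1   12    4   17   20    2    6    3    6    2    3    2   -2
    -1    3    0]
 [  -1    4    0    0    3    3    4    5    4    5    5    3   -1   11
     0    4    1]
 [   0   -1    3    0    1    6    0    1   -1    7    3    1    7   10
     2    2   -4]
 [   4    0    1    4    5    2    1    4    1    1    3    6    2    2
    -3    1    0]
 [   0   -2    1   13    4    1    0    5    2    5    3   -1    1    2
    -4    0   -4]
 [  -2    1   -1    2   -1    7    0    1    2    6    6    0    3    3
    -2    2    2]
 [   1   -4   -3    4    5    6    4    0    2    4    5    1    4    3
    12    1   -3]
 [  -4   -1   -1   -1    2    4    6    2    4    2    4   18   24    3
     5    0   -3]
 [  -2   -2   -3   -2    2    3    7   32    7    4    5    1    1    2
     2    0   -2]
 [   1    2    0    1   11    2    3   -1    3    3    1    1    3    4
     2    4    3]
 [   0    1   -2    3    1    2    5    0    6    6   -1    2    4   14
     1   -3    0]]
scene
[155.31 180.  ] [154 177   4   7  13] [ 0.5584 -0.2211  0.0223] [0.0174 0.0243 0.0282]
[185.08 184.  ] [183 181   5   7  13] [ 0.5723 -0.1367  0.0681] [0.0167 0.0236 0.0289]
[135.29 223.71] [134 221   4   7  17] [ 0.6569 -0.2045  0.0231] [0.0195 0.0238 0.0275]
[173.32 229.  ] [171 226   5   7  19] [ 0.6418 -0.1351  0.0218] [0.0137 0.0232 0.0285]
[149.17 242.21] [127 239  45   7  52] [ 0.6862 -0.1522  0.0399] [0.0387 0.0398 0.0414]
[155.84 257.76] [143 255  34   5  96] [ 6.959e-01 -1.467e-01 -1.000e-04] [-0.0015 -0.0002  0.0012]
```

Run:
```python
from h import *
res={}
for n,app in(('top',[(370,175),(404,168),(381,222),(410,216)]),('scene',[(173,231),(136,225),(186,186),(157,182)])):
    c=load(n+'0');P=pcl(c);g=cv2.cvtColor(c['img'],cv2.COLOR_RGB2GRAY).astype(int)
    print(n)
    for i,(u,v) in enumerate(app):
        w=P[v-7:v+8,u-7:u+8].reshape(-1,3);G=g[v-7:v+8,u-7:u+8]
        uu,vv=np.meshgrid(range(u-7,u+8),range(v-7,v+8))
        s=(w[:,2]>.011)&(w[:,2]<.034)
        s2=G.ravel()>np.median(G)+18
        px=np.c_[uu.ravel(),vv.ravel()]
        sh=(w[:,2]>.011)&(w[:,2]<.020)
        print(i,'depth: n',s.sum(),w[s].mean(0).round(4),'sh',sh.sum(),w[sh].mean(0).round(4),'px',px[s].mean(0).round(2),'| bright',s2.sum(),px[s2].mean(0).round(2),onplane(c,px[s2].mean(0),.02).round(4)[0])
        if i==0: print(G)
```

```text
top
0 depth: n 49 [ 0.6394 -0.1335  0.0211] sh 20 [ 0.6382 -0.1324  0.0167] px [366.8  174.71] | bright 35 [368.2  175.03] [ 0.6389 -0.1366  0.02  ]
[[45 45 45 44 44 46 44 44 44 45 45 45 45 45 45]
 [46 45 47 45 46 44 44 44 45 45 45 46 44 44 44]
 [45 45 45 48 53 53 51 46 44 45 45 44 46 44 44]
 [44 45 48 59 70 76 70 58 50 45 45 47 45 45 45]
 [40 48 49 61 77 86 85 78 61 47 45 45 45 45 44]
 [39 46 46 62 77 89 93 80 62 48 47 45 45 45 46]
 [46 43 38 55 75 93 94 73 58 50 47 46 43 46 45]
 [48 45 33 52 73 88 90 71 59 54 47 44 46 47 45]
 [49 54 45 49 70 86 89 73 62 52 45 44 46 45 46]
 [49 65 63 56 76 89 90 79 63 51 46 45 45 45 45]
 [44 57 61 67 85 92 85 70 55 46 44 46 46 46 45]
 [42 43 52 57 67 69 64 57 48 46 44 44 45 45 46]
 [45 41 42 43 46 47 47 48 46 46 45 44 45 46 45]
 [45 44 41 43 44 44 45 47 48 43 45 45 46 46 46]
 [45 46 45 45 47 46 46 45 47 47 47 45 45 46 45]]
1 depth: n 54 [ 0.6552 -0.2033  0.0202] sh 27 [ 0.6547 -0.2022  0.016 ] px [401.09 167.48] | bright 34 [402.03 167.5 ] [ 0.6552 -0.2052  0.02  ]
2 depth: n 49 [ 0.5438 -0.1612  0.0214] sh 18 [ 0.5437 -0.1611  0.0168] px [380.55 22
[... 1034 characters left out ...]
8  66  65  60]
 [ 54  52  52  53  46  54  57  63  70  75  77  71  68  69  53]
 [ 53  57  53  56  54  53  55  51  58  69  73  71  70  65  47]
 [ 52  54  51  58  54  50  53  57  48  41  51  50  40  21  39]
 [ 48  52  54  55  54  53  51  50  55  55  50  31  40  57  51]]
1 depth: n 69 [ 0.6568 -0.2007  0.0196] sh 36 [ 0.6575 -0.1993  0.0162] px [137.77 225.2 ] | bright 50 [136.58 225.18] [ 0.6576 -0.2026  0.02  ]
2 depth: n 60 [ 0.5458 -0.1585  0.019 ] sh 39 [ 0.5462 -0.1583  0.0164] px [187.3 185.2] | bright 46 [186.43 184.7 ] [ 0.5459 -0.1601  0.02  ]
3 depth: n 59 [ 0.5588 -0.2164  0.0194] sh 33 [ 0.5592 -0.2157  0.0161] px [157.75 181.68] | bright 46 [156.33 181.46] [ 0.5596 -0.2189  0.02  ]
```

```bash
cat >> h.py <<'E'
from scipy.spatial.transform import Rotation as Rn
def fit2(L,W):
    L=np.array(L,float);W=np.array(W,float);l=L-L.mean(0);w=W-W.mean(0)
    a=np.arctan2((l[:,0]*w[:,1]-l[:,1]*w[:,0]).sum(),(l*w).sum());R=np.array([[np.cos(a),-np.sin(a)],[np.sin(a),np.cos(a)]])
    t=W.mean(0)-R@L.mean(0);return t,np.degrees(a),(W-(L@R.T+t))
HL=np.array([(50,36),(50,-36),(-50,30),(-50,-30)])/1000
RL=np.array([(34,36),(34,-36),(-34,30),(-34,-30)])/1000
def local(t,yawdeg,l,z):
    a=np.radians(yawdeg);return np.array([t[0]+np.cos(a)*l[0]-np.sin(a)*l[1],t[1]+np.sin(a)*l[0]+np.cos(a)*l[1],z])
def plan(o,target,jawdeg):
    """tool delta: target TCP world; jaw axis at world angle jawdeg (mod 180), tool down. assumes row frame = measured pose"""
    R=Rn.from_quat(o['tool_rot']).as_matrix()
    out=[]
    for j in(jawdeg,jawdeg+180):
        x=np.array([np.cos(np.radians(j)),np.sin(np.radians(j)),0]);y=np.array([0,0,-1.]);z=np.cross(x,y)
        rv=Rn.from_matrix(R.T@np.c_[x,y,z]).as_rotvec()
        out.append(((R.T@(np.array(target)-o['position'])*1000).round(1),rv.round(4)))
    return min(out,key=lambda r:np.linalg.norm(r[1])),max(out,key=lambda r:np.linalg.norm(r[1]))
E
python3 - <<'E'
from h import *
from rig import get_obs
T=[(.6394,-.1335),(.6552,-.2033),(.5438,-.1612),(.5569,-.2193)]
S=[(.6419,-.1306),(.6568,-.2007),(.5458,-.1585),(.5588,-.2164)]
for w in(T,S): t,a,r=fit2(HL,w);print(t.round(4),a.round(2),(r*1000).round(1).tolist())
for w in([(.5768,.1878),(.5908,.1174),(.5111,.1679),(.5234,.109)],[(.5771,.189),(.5913,.1188),(.5114,.1701),(.5235,.1112)]):
    t,a,r=fit2(RL,w);print('board by relays',t.round(4),a.round(2),(r*1000).round(1).tolist())
o=get_obs();R=Rn.from_quat(o['tool_rot']).as_matrix();print(R.round(3),o['time'])
for p in plan(o,(.5505,.1455,.12),101.5):print(p)
for n in('top0','scene0'):
    c=load(n);print(n,ray(c,(0,0))[0])
E
```

```text
[ 0.5988 -0.1793] 12.71 [[-0.3, -0.3], [-0.3, 0.1], [0.4, -0.1], [0.2, 0.3]]
[ 0.6008 -0.1766] 12.54 [[0.1, -0.0], [-0.6, 0.1], [0.3, -0.4], [0.3, 0.3]]
board by relays [0.5505 0.1455] 11.75 [[0.3, 0.1], [-0.3, 0.2], [-0.0, -0.1], [0.1, -0.2]]
board by relays [0.5508 0.1473] 11.36 [[0.0, -0.3], [0.0, 0.1], [-0.2, 0.1], [0.1, 0.0]]
[[ 0.405 -0.001 -0.914]
 [ 0.914 -0.002  0.405]
 [-0.002 -1.     0.   ]] 0.1
(array([-268.3,  102. , -444.6]), array([-0.0009, -0.6175, -0.0017]))
(array([-268.3,  102. , -444.6]), array([ 2.3000e-03,  2.5241e+00, -1.2000e-03]))
top0 [0.48579215 0.05563397 1.09568699]
scene0 [0.88057847 0.17043955 0.62833162]
```

Call:
jog_arm(series=[[-268,102,-445,0,-0.6175,0,0.08],[-268,102,-445,0,-0.6175,0,0.08],[-268,102,-445,0,-0.6175,0,0.08],[-268,102,-445,0,-0.6175,0,0.08],[-268,102,-445,0,-0.6175,0,0.08],[-268,102,-445,0,-0.6175,0,0.08],[-268,102,-445,0,-0.6175,0,0.08],[-268,102,-445,0,-0.6175,0,0.08],[-268,102,-445,0,-0.6175,0,0.08],[-268,102,-445,0,-0.6175,0,0.08],[-268,102,-445,0,-0.6175,0,0.08],[-268,102,-445,0,-0.6175,0,0.08]], grip_force=25)

```text
time: 1.6
position: [0.5504, 0.1475, 0.1207]
tool_rot: [-0.447, -0.548, 0.548, 0.447]
ft_force: [1.0, 0.7, 0.2]
grip_width: 0.0402
```

Run:
```python
from h import *
from rig import *
o=get_obs();print(o['position'],o['q'])
print(plan(o,(.5505,.1465,.05),101.5)[0]);print(plan(o,(.5505,.1465,.019),101.5)[0])
c=camera('scene');cv2.imwrite('pics/s1.png',cv2.resize(c['img'][120:330,220:500,::-1],None,fx=2.5,fy=2.5))
```

```text
[0.55038121 0.14749918 0.12069938] [ 6.56595932e-02  5.91477158e-01  1.66418420e+00  2.93605555e-04
  8.86540077e-01 -1.70775735e+00]
(array([-1. , 70.7,  0. ]), array([-0.0006,  0.0017,  0.0003]))
(array([ -1. , 101.7,   0. ]), array([-0.0006,  0.0017,  0.0003]))
```

View pics/s1.png

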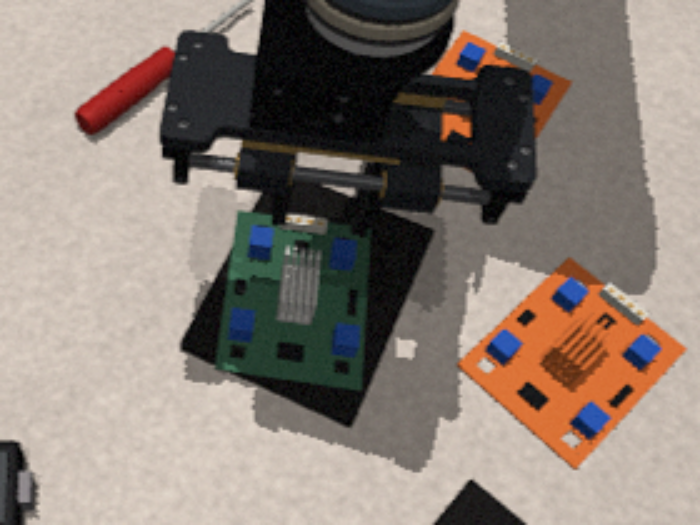

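The picture shows the jaws above the green board, straddling the heat sink (crop (300,285)). Descending.

Call:
jog_arm(series=[[-1,30,0,0,0,0,0.08],[-1,60,0,0,0,0,0.08],[-1,80,0,0,0,0,0.08],[-1,95,0,0,0,0,0.08],[-1,101,0,0,0,0,0.08],[-1,101,0,0,0,0,0.08]])

```text
time: 2.4
position: [0.5516, 0.1456, 0.0196]
tool_rot: [0.447, 0.548, -0.548, -0.447]
ft_force: [-0.2, 0.0, 0.3]
grip_width: 0.04
```

Call:
jog_arm(series=[[0,0,0,0,0,0,0.4],[0,0,0,0,0,0,0.7],[0,0,0,0,0,0,0.7],[0,0,0,0,0,0,0.7],[0,0,0,0,0,0,0.7]], grip_force=25)

```text
time: 3.02
position: [0.552, 0.1453, 0.0202]
tool_rot: [0.448, 0.548, -0.547, -0.447]
ft_force: [-1.4, 1.1, 5.6]
grip_width: 0.0237
```

Call:
jog_arm(series=[[0,-5,0,0,0,0,0.7],[0,-15,0,0,0,0,0.7],[0,-35,0,0,0,0,0.7],[0,-60,0,0,0,0,0.7],[0,-80,0,0,0,0,0.7],[0,-80,0,0,0,0,0.7]])

```text
time: 3.78
position: [0.5527, 0.1454, 0.1012]
tool_rot: [0.448, 0.548, -0.547, -0.446]
ft_force: [-0.1, -0.0, -2.9]
grip_width: 0.0236
```

Run:
```python
from h import *
from rig import *
o=get_obs();print(o['position'],o['q'],o['ft_force'],o['grip_width'])
print(plan(o,(.601,-.178,.10),102.6)[0])
c=camera('scene');cv2.imwrite('pics/s2.png',cv2.resize(c['img'][120:330,220:500,::-1],None,fx=2.5,fy=2.5))
```

```text
[0.55268947 0.14538882 0.10115792] [ 6.17771117e-02  6.21853822e-01  1.67557450e+00 -4.55675657e-05
  8.40510810e-01 -1.70978226e+00] [-0.10493505 -0.00522569 -2.91521076] 0.023616787876932766
(array([-326.5,    1.3,   17.2]), array([ 0.0036, -0.0191, -0.0006]))
```

View pics/s2.png

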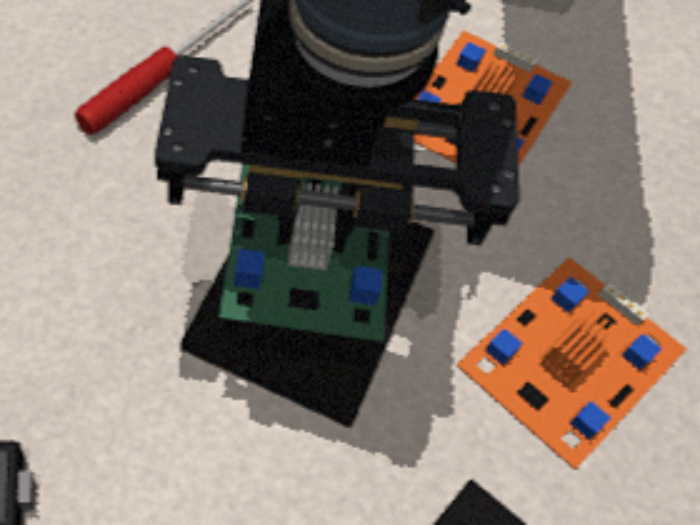

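Call:
jog_arm(series=[[-40,1,2,0,-0.019,0,0.7],[-95,1,5,0,-0.019,0,0.7],[-150,1,8,0,-0.019,0,0.7],[-205,1,11,0,-0.019,0,0.7],[-255,1,14,0,-0.019,0,0.7],[-295,1,16,0,-0.019,0,0.7],[-318,1,17,0,-0.019,0,0.7],[-326,1,17,0,-0.019,0,0.7],[-326,1,17,0,-0.019,0,0.7],[-326,1,17,0,-0.019,0,0.7]])

```text
time: 5.08
position: [0.5994, -0.1757, 0.0983]
tool_rot: [0.441, 0.552, -0.552, -0.442]
ft_force: [-0.6, 0.2, -2.7]
grip_width: 0.0239
```

Run:
```python
from h import *
from rig import *
for n in("scene","top"):
    c=camera(n);pickle.dump(c,open(f'{n}3.pkl','wb'))
    x,y=(60,90) if n=='scene' else (300,90)
    cv2.imwrite(f'pics/{n}3.png',cv2.resize(c['img'][y:y+200,x:x+200,::-1],None,fx=3,fy=3))
o=get_obs();print(o['position'],o['q'],o['ft_force'],o['grip_width'])
```

```text
[ 0.59970309 -0.17594686  0.09856974] [-4.64038183e-01  6.82194493e-01  1.53320071e+00  2.61754865e-04
  9.26986957e-01 -2.25645959e+00] [-0.69169865  0.65427556 -2.62792448] 0.024037605196551747
```

View pics/scene3.png

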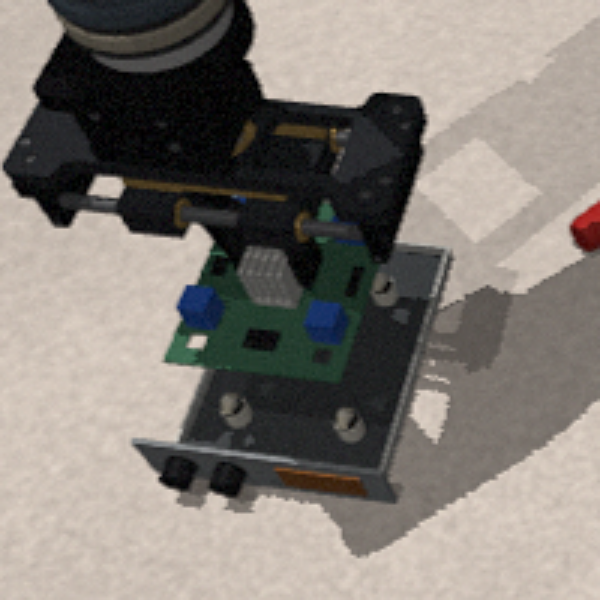

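View pics/top3.png

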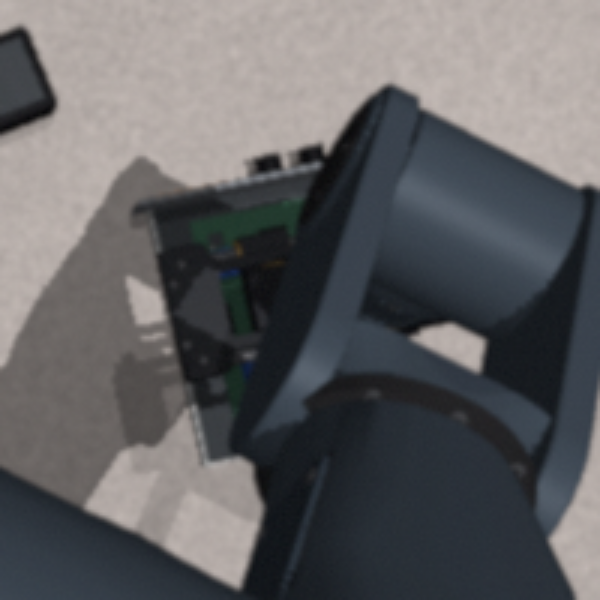

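Scene view shows the board above the chassis, front corners at crop (165,362) and (345,380), connector pointing away from the panel; the top view is blocked by the arm. Lower to just above the pins and measure in the scene view.

Call:
jog_arm(series=[[0,15,0,0,0,0,0.7],[0,35,0,0,0,0,0.7],[0,48,0,0,0,0,0.7],[0,52,0,0,0,0,0.7],[0,52,0,0,0,0,0.7],[0,52,0,0,0,0,0.7]])

```text
time: 5.92
position: [0.6005, -0.1778, 0.0471]
tool_rot: [0.443, 0.552, -0.552, -0.442]
ft_force: [0.5, -0.7, -0.7]
grip_width: 0.0239
```

```bash
cat > meas.py <<'E'
from h import *
from rig import *
import sys
name=sys.argv[1]
c=camera('scene');pickle.dump(c,open(f'{name}.pkl','wb'))
o=get_obs();print(o['time'],o['position'],o['ft_force'],o['grip_width'])
x,y=90,140
cv2.imwrite(f'pics/{name}.png',cv2.resize(c['img'][y:y+130,x:x+140,::-1],None,fx=5,fy=5,interpolation=cv2.INTER_CUBIC))
E
python3 meas.py s4
```

```text
5.975 [ 0.60044678 -0.17780199  0.04721867] [-0.09420225  0.39045509 -1.89989042] 0.023916638672671218
```

View pics/s4.png

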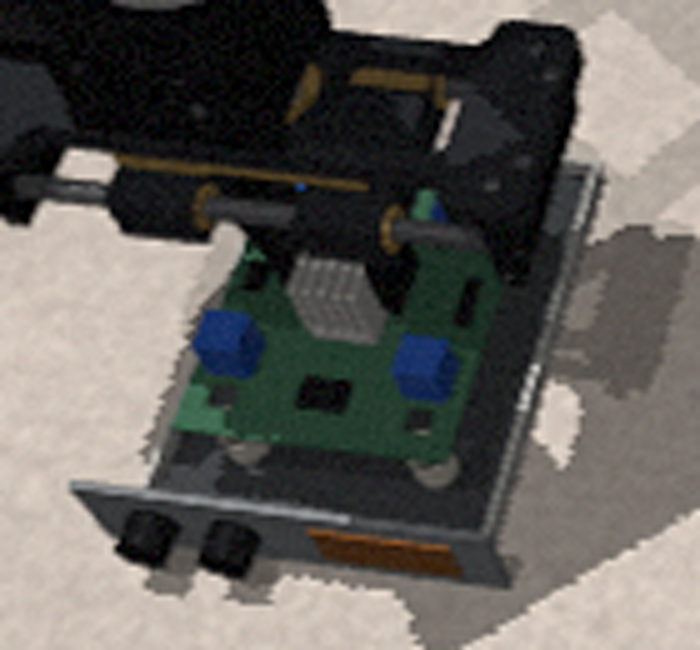

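```bash
cat > rel.py <<'E'
from h import *
def relays(c,box,zb,vlo=30):
    H=hsv(c);P=pcl(c);x,y,w,h=box;k=np.zeros(P.shape[:2],np.uint8);k[y:y+h,x:x+w]=1
    b=cv2.inRange(H,(100,120,vlo),(128,255,255))*k;out=[]
    for ce,st,mm in blobs(b,40):
        zt=np.percentile(P[mm][:,2],75);top=mm&(abs(P[:,:,2]-zt)<.003)
        out.append((ce,st[4],zt,P[top].mean(0)))
    return out
def greenrect(c,box,z):
    H=hsv(c);x,y,w,h=box;k=np.zeros(H.shape[:2],np.uint8);k[y:y+h,x:x+w]=1
    m=cv2.inRange(H,(50,70,20),(88,255,255))*k
    return m
E
python3 - <<'E'
from rel import *
c=load('s4')
r=relays(c,(115,195,80,40),0)
for e in r: print(e[0].round(1),e[1],round(e[2],4),e[3].round(4))
r=sorted(r,key=lambda e:-e[0][0])[:2]
t,a,res=fit2(RL[:2],[e[3][:2] for e in r]);print(t.round(4),a.round(2),(res*1000).round(1))
# edges, from depth/green
P=pcl(c);H=hsv(c);m=cv2.inRange(H,(50,70,20),(88,255,255));k=np.zeros_like(m);k[190:240,115:195]=1;m*=k
print('green z',np.median(P[m>0][:,2]))
# front edge: lowest green pixel per column; right edge: rightmost green per row
W=[];
for u in range(128,180):
    v=np.where(m[:,u])[0]
    if len(v): W.append((u,v.max()+.5))
W=np.array(W);print(W[::4].tolist())
Pf=onplane(c,W,.041)[:,:2]
al=np.radians(12.6);ex=np.array([np.cos(al),np.sin(al)]);ey=np.array([-np.sin(al),np.cos(al)])
C=np.array([.6008,-.1766])
print('front local x,y',np.c_[(Pf-C)@ex,(Pf-C)@ey][::3].round(4).tolist())
E_=[]
for v in range(195,232):
    u=np.where(m[v])[0]
    if len(u): E_.append((u.max()+.5,v))
Pr=onplane(c,np.array(E_),.041)[:,:2];print('right',np.c_[(Pr-C)@ex,(Pr-C)@ey][::3].round(4).tolist())
E
```

```text
[135.4 208.2] 153 0.0594 [ 0.6403 -0.2034  0.0593]
[174.5 213.2] 147 0.0585 [ 0.6246 -0.1331  0.0581]
[ 0.5993 -0.1757] 12.58 [[ 0. -0.]
 [-0.  0.]]
green z 0.040896258848257205
[[128.0, 226.5], [132.0, 226.5], [136.0, 226.5], [140.0, 227.5], [144.0, 228.5], [148.0, 228.5], [152.0, 229.5], [156.0, 229.5], [160.0, 230.5], [164.0, 230.5], [168.0, 231.5], [172.0, 231.5], [176.0, 232.5]]
front local x,y [[0.0648, -0.0409], [0.064, -0.0357], [0.0633, -0.0305], [0.0626, -0.0252], [0.0638, -0.0193], [0.063, -0.0141], [0.0642, -0.0083], [0.0635, -0.003], [0.0647, 0.0028], [0.0639, 0.008], [0.0632, 0.0132], [0.0644, 0.019], [0.0637, 0.0242], [0.0649, 0.0299], [0.0641, 0.0351], [0.0634, 0.0403], [0.0646, 0.046], [0.06, 0.0501]]
right [[-0.0146, 0.0485], [-0.0082, 0.0503], [-0.0016, 0.0502], [0.005, 0.0501], [0.0112, 0.0519], [0.0179, 0.05], [0.0227, 0.0606], [0.0303, 0.0516], [0.0365, 0.0515], [0.0427, 0.0515], [0.0488, 0.0514], [0.0549, 0.0513], [0.0611, 0.0495]]
```

Run:
```python
from rel import *
np.set_printoptions(linewidth=200)
c=load('scene0');g=cv2.cvtColor(c['img'],cv2.COLOR_RGB2GRAY)
ct=load('top0')
for C,a in(((.6008,-.1766),12.6),((.6000,-.1776),12.6)):
    for i in range(4):
        p=[local(C,a,HL[i],z) for z in(.0293,.016)]
        print(C,i,proj(c,p).round(1).tolist())
for C in((.5988,-.1793),):
    for i in range(4): print('top',i,proj(ct,[local(C,12.7,HL[i],z) for z in(.0293,.016)]).round(1).tolist())
for (u,v) in [(136,225),(186,186),(157,182)]: print(u-7,v-8);print(g[v-8:v+9,u-7:u+8])
```

```text
(0.6008, -0.1766) 0 [[174.5, 227.7], [176.3, 231.3]]
(0.6008, -0.1766) 1 [[135.7, 222.9], [138.2, 226.5]]
(0.6008, -0.1766) 2 [[186.3, 182.0], [187.8, 186.0]]
(0.6008, -0.1766) 3 [[156.2, 178.5], [158.1, 182.6]]
(0.6, -0.1776) 0 [[174.2, 227.2], [176.0, 230.8]]
(0.6, -0.1776) 1 [[135.5, 222.3], [137.9, 225.9]]
(0.6, -0.1776) 2 [[186.1, 181.5], [187.6, 185.5]]
(0.6, -0.1776) 3 [[155.9, 178.1], [157.9, 182.1]]
top 0 [[367.4, 174.0], [366.2, 174.9]]
top 1 [[402.2, 166.6], [400.7, 167.6]]
top 2 [[381.2, 222.0], [379.9, 222.3]]
top 3 [[410.5, 215.8], [408.8, 216.2]]
129 217
[[ 46  45  55  48  48  53  56  52  54  52  52  47  51  50  58]
 [ 46  35  50  53  45  57  55  51  56  51  52  50  51  52  51]
 [ 48  59  53  53  47  52  52  50  54  50  58  49  52  53  57]
 [ 49  55  50  54  49  52  58  58  58  51  50  53  55  57  53]
 [ 39  49  48  53  49  90 114 107 100  70  52  50  54  57  53]
 [ 54  56  50  50  59 107 129 109 119  72  40  66  85  47  50]
 [ 52  51  50  49  88 119 106 108 101  50  20  98 131  56  49]
 [ 53  49  52  48  76 105 125 127  85  57  36  42  75  68  52]
 [ 50  52  56  43  6
[... 2007 characters left out ...]
2  51]
 [ 53  58  52  47  81 116 101  95  76  22  71 101  50  52  47]
 [ 52  50  48  53  88 119 109  78  50  19  41  56  47  44  52]
 [ 52  49  49  88 126 118 106  69  22   6  66  90  46  47  51]
 [ 53  53  51  90 116  85  84  72  12  35  66  82  53  47  46]
 [ 57  55  55  63  92  77  36  45  64  79  68  65  54  37  50]
 [ 53  49  54  49  61  67  84  87  70  68  68  62  54  50  50]
 [ 52  55  53  55  57  60  75  73  68  70  69  69  50  35  49]
 [ 49  50  49  49  52  56  71  74  72  73  72  60  37  42  56]
 [ 50  44  52  50  51  54  58  65  66  67  50  43  27  36  57]
 [ 52  49  55  49  53  56  52  42  29  24  40  50  53  57  55]
 [ 50  50  54  52  57  54  53  56  51  53  51  50  53  49  52]]
```

Run:
```python
from h import *
from rig import *
o=get_obs();R=Rn.from_quat(o['tool_rot']).as_matrix();print((R.T@np.array([.2,-1.8,0])).round(2), R.round(3).tolist())
```

```text
[-1.8  0.   0.2] [[-0.218, 0.001, -0.976], [0.976, -0.001, -0.218], [-0.001, -1.0, -0.001]]
```

Call:
jog_arm(series=[[-1.8,0,0.2,0,0,0,0.7],[-1.8,4,0.2,0,0,0,0.7],[-1.8,8,0.2,0,0,0,0.7],[-1.8,9,0.2,0,0,0,0.7],[-1.8,9,0.2,0,0,0,0.7]])

```text
time: 6.6
position: [0.6, -0.1793, 0.0373]
tool_rot: [-0.442, -0.552, 0.552, 0.442]
ft_force: [-0.3, 0.3, -2.2]
grip_width: 0.0236
```

```bash
python3 meas.py s5
python3 - <<'E'
from rel import *
c=load('s5')
r=sorted(relays(c,(115,195,80,50),0),key=lambda e:-e[0][0])
for e in r: print(e[0].round(1),e[1],round(e[2],4),e[3].round(4))
t,a,res=fit2(RL[:2],[e[3][:2] for e in r[:2]]);print(t.round(4),a.round(2),(res*1000).round(1))
E
```

```text
6.65 [ 0.60008572 -0.17930683  0.03741955] [-0.57071716 -0.45991372 -2.32916547] 0.023912559772790214
[175.3 215.5] 146 0.0488 [ 0.6243 -0.1343  0.0485]
[136.6 210.8] 147 0.0496 [ 0.6401 -0.2049  0.0495]
[ 0.599 -0.177] 12.65 [[-0.   0.1]
 [ 0.  -0.1]]
```

View pics/s5.png

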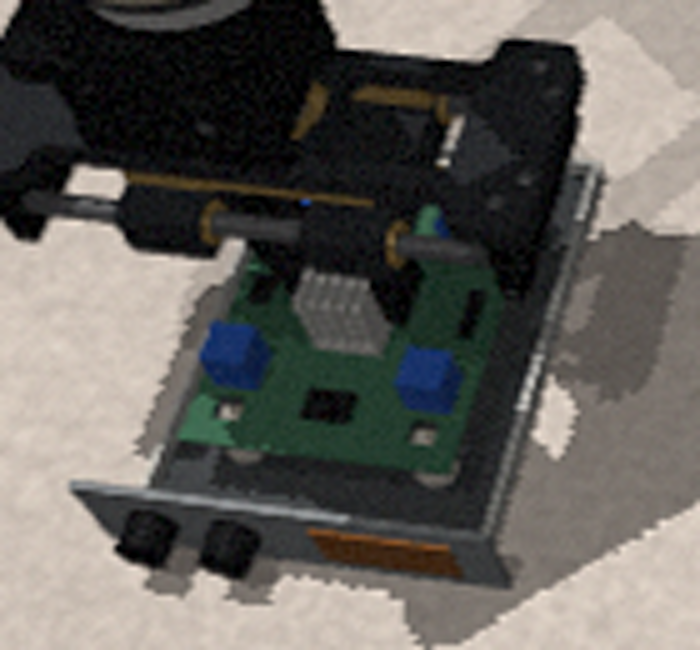

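Pin tips are now visible inside holes 0 and 1 (crop (423,437), (228,408)). Zooming in.

Run:
```python
from rel import *
c=load('s5');im=c['img'][:,:,::-1]
A=cv2.resize(im[218:238,163:188],None,fx=15,fy=15,interpolation=cv2.INTER_CUBIC)
B=cv2.resize(im[213:233,124:149],None,fx=15,fy=15,interpolation=cv2.INTER_CUBIC)
# predicted hole outlines from relay fit
t,a,res=fit2(RL[:2],[(.6243,-.1343),(.6401,-.2049)])
for k,(I,off) in enumerate(((A,(163,218)),(B,(124,213)))):
    q=[local(t,a,HL[k]+np.array(d)/1000,.031) for d in((5,5),(5,-5),(-5,-5),(-5,5))]
    p=((proj(c,q)-off+.5)*15).astype(int);cv2.polylines(I,[p.reshape(-1,1,2)],True,(0,0,255),1)
    print(proj(c,[local(t,a,HL[k],.031)]))
cv2.imwrite('pics/z5.png',np.clip(np.hstack([A,B])*1.6,0,255))
```

```text
[[174.52733183 226.38931535]]
[[135.76651413 221.53159209]][ WARN:0@0.565] global loadsave.cpp:1063 imwrite_ Unsupported depth image for selected encoder is fallbacked to CV_8U.
```

View pics/z5.png

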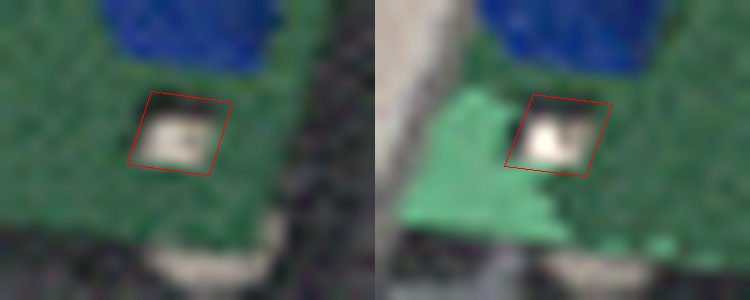

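The pins sit slightly toward +x/−y in the holes, agreeing with the measured offset, so shift about (0.7, −0.6) mm and descend.

Call:
jog_arm(series=[[-0.7,0,-0.6,0,0,0,0.7],[-0.7,0,-0.6,0,0,0,0.7],[-0.7,2,-0.6,0,0,0,0.7],[-0.7,3.5,-0.6,0,0,0,0.7],[-0.7,3.5,-0.6,0,0,0,0.7]])

```text
time: 7.28
position: [0.6007, -0.1798, 0.0338]
tool_rot: [-0.442, -0.552, 0.552, 0.442]
ft_force: [-0.9, -0.1, -1.9]
grip_width: 0.024
```

```bash
cat > z.py <<'E'
from rel import *
import sys
c=load(sys.argv[1]);im=c['img'][:,:,::-1]
r=sorted(relays(c,(115,195,80,50),0),key=lambda e:-e[0][0])
for e in r[:2]: print(e[0].round(1),e[1],round(e[2],4),e[3].round(4))
t,a,res=fit2(RL[:2],[e[3][:2] for e in r[:2]]);print(t.round(4),a.round(2))
A=cv2.resize(im[218:238,163:188],None,fx=15,fy=15,interpolation=cv2.INTER_CUBIC)
B=cv2.resize(im[213:233,124:149],None,fx=15,fy=15,interpolation=cv2.INTER_CUBIC)
cv2.imwrite(f'pics/z_{sys.argv[1]}.png',np.clip(np.hstack([A,B])*1.6,0,255).astype(np.uint8))
E
python3 meas.py s6; python3 z.py s6
```

```text
7.325 [ 0.6007435  -0.17985093  0.03389459] [ 0.98603237 -0.61219403 -1.5985802 ] 0.023931790354872154
[175.3 216.7] 146 0.0454 [ 0.6248 -0.1351  0.0451]
[136.8 212. ] 147 0.0458 [ 0.6405 -0.205   0.0457]
[ 0.5995 -0.1776] 12.71
```

View pics/z_s6.png

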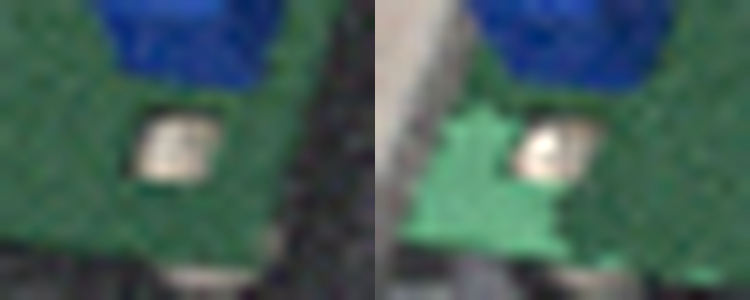

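Pins stand in both holes, well-centred. Continue down gently.

Call:
jog_arm(series=[[0,1,0,0,0,0,0.7],[0,2,0,0,0,0,0.7],[0,2,0,0,0,0,0.7]])

```text
time: 7.7
position: [0.6008, -0.1799, 0.0319]
tool_rot: [-0.442, -0.552, 0.552, 0.442]
ft_force: [0.2, 0.6, -2.3]
grip_width: 0.0235
```

Call:
jog_arm(series=[[0,0.8,0,0,0,0,0.7],[0,0.8,0,0,0,0,0.7]])

```text
time: 7.95
position: [0.6007, -0.1799, 0.0312]
tool_rot: [-0.442, -0.552, 0.552, 0.442]
ft_force: [-0.3, -0.7, -2.3]
grip_width: 0.0239
```

Call:
jog_arm(series=[[0,0.8,0,0,0,0,0.7],[0,0.8,0,0,0,0,0.7],[0,0.8,0,0,0,0,0.7]])

```text
time: 8.32
position: [0.6005, -0.1799, 0.0306]
tool_rot: [-0.442, -0.552, 0.552, 0.442]
ft_force: [-2.5, -0.8, 0.6]
grip_width: 0.0239
```

Contact made (weight taken by the barbs). Release.

Call:
jog_arm(series=[[0,0.8,0,0,0,0,0.35],[0,0.8,0,0,0,0,0.08],[0,0.8,0,0,0,0,0.08],[0,0.8,0,0,0,0,0.08]])

```text
time: 8.82
position: [0.601, -0.1799, 0.0297]
tool_rot: [0.442, 0.552, -0.552, -0.442]
ft_force: [0.8, -0.0, 0.1]
grip_width: 0.0398
```

Call:
jog_arm(series=[[0,-10,0,0,0,0,0.08],[0,-25,0,0,0,0,0.08],[0,-40,0,0,0,0,0.08],[0,-55,0,0,0,0,0.08],[0,-55,0,0,0,0,0.08]])

```text
time: 9.45
position: [0.6021, -0.1805, 0.0868]
tool_rot: [0.444, 0.552, -0.552, -0.441]
ft_force: [-0.5, 0.3, 0.3]
grip_width: 0.0397
```

```bash
python3 meas.py s7; python3 z.py s7
```

```text
9.5 [ 0.6013411  -0.18014262  0.08574447] [-0.17254977 -0.32737553  0.16354903] 0.03996064910163699
[175.8 217.6] 145 0.0416 [ 0.6243 -0.1353  0.0415]
[137.4 212.8] 148 0.0427 [ 0.6401 -0.2052  0.0425]
[ 0.5991 -0.1778] 12.74
```

View pics/s7.png

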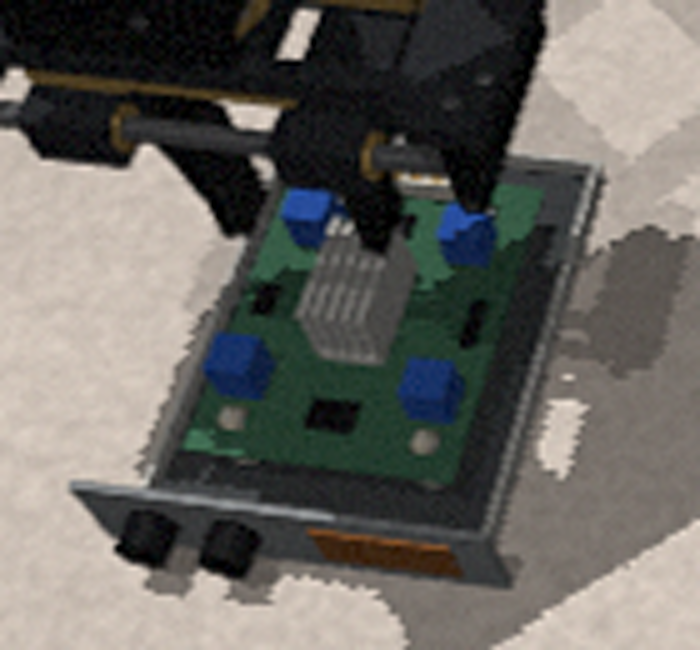

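The board lies over all four posts (pin tips through holes at crop (424,440), (231,415)). Shut the fingers, go up over relay 0 and look at the back too.

Run:
```python
from h import *
from rig import *
o=get_obs()
for i in range(4):
    p=local((.5995,-.1800),12.7,RL[i],.085);print(i,p.round(4),plan(o,p,102.7)[0])
```

```text
0 [ 0.6248 -0.1374  0.085 ] (array([ 36.6,   0.7, -32.2]), array([ 0.0015, -0.0019, -0.0013]))
1 [ 0.6406 -0.2076  0.085 ] (array([-35.4,   0.8, -32.3]), array([ 0.0015, -0.0019, -0.0013]))
2 [ 0.5597 -0.1582  0.085 ] (array([30.5,  0.7, 35.8]), array([ 0.0015, -0.0019, -0.0013]))
3 [ 0.5729 -0.2167  0.085 ] (array([-29.5,   0.7,  35.7]), array([ 0.0015, -0.0019, -0.0013]))
```

Call:
jog_arm(series=[[10,-30,-10,0,0,0,0.08],[30,-60,-25,0,0,0,1],[36.5,-80,-32,0,0,0,1],[36.5,-80,-32,0,0,0,1],[36.5,-80,-32,0,0,0,1]])

```text
time: 10.12
position: [0.623, -0.1372, 0.1633]
tool_rot: [-0.441, -0.551, 0.552, 0.443]
ft_force: [0.0, -0.7, 0.0]
grip_width: 0.0076
```

```bash
cat > heights.py <<'E'
from rel import *
def corners(c,C=(.5992,-.1777),yaw=12.7):
    P=pcl(c);H=hsv(c);m=cv2.inRange(H,(45,60,15),(90,255,255))>0
    a=np.radians(yaw);R=np.array([[np.cos(a),np.sin(a)],[-np.sin(a),np.cos(a)]])
    L=(P[:,:,:2]-np.array(C))@R.T
    s=m&(abs(L[:,:,0])<.064)&(abs(L[:,:,1])<.049)&(P[:,:,2]>.005)&(P[:,:,2]<.04)
    X=L[s];Z=P[s][:,2]-.002
    A=np.c_[np.ones(len(X)),X];k=np.ones(len(X),bool)
    for _ in range(4):
        co=np.linalg.lstsq(A[k],Z[k],rcond=None)[0];r=Z-A@co;k=abs(r)<2.5*np.median(abs(r))+1e-4
    z=[co@np.r_[1,h]-.016 for h in HL]
    print('n',k.sum(),'underside above shoulders mm (plane)',np.round(np.array(z)*1000,2),'tilt deg',np.degrees(np.hypot(*co[1:])).round(2))
    for i,h in enumerate(HL):
        q=np.hypot(*(X-h).T)<.016
        if q.sum()>5: print('  hole',i,'local n',q.sum(),round((np.median(Z[q])-.016)*1000,2))
if __name__=='__main__':
    import sys;corners(load(sys.argv[1]))
E
python3 meas.py s8; python3 z.py s8; python3 heights.py s8
```

```text
10.175 [ 0.62285067 -0.13738172  0.16301276] [ 1.25793943  0.16891015 -0.77278907] 0.004858898445320045
[175.8 217.8] 140 0.042 [ 0.6246 -0.135   0.0416]
[137.2 212.6] 151 0.0426 [ 0.6402 -0.2053  0.0426]
[ 0.5992 -0.1775] 12.48
n 1557 underside above shoulders mm (plane) [6.16 6.25 6.23 6.31] tilt deg 0.08
  hole 0 local n 139 6.28
  hole 1 local n 141 5.95
  hole 2 local n 89 6.16
  hole 3 local n 28 5.95
```

View pics/s8.png

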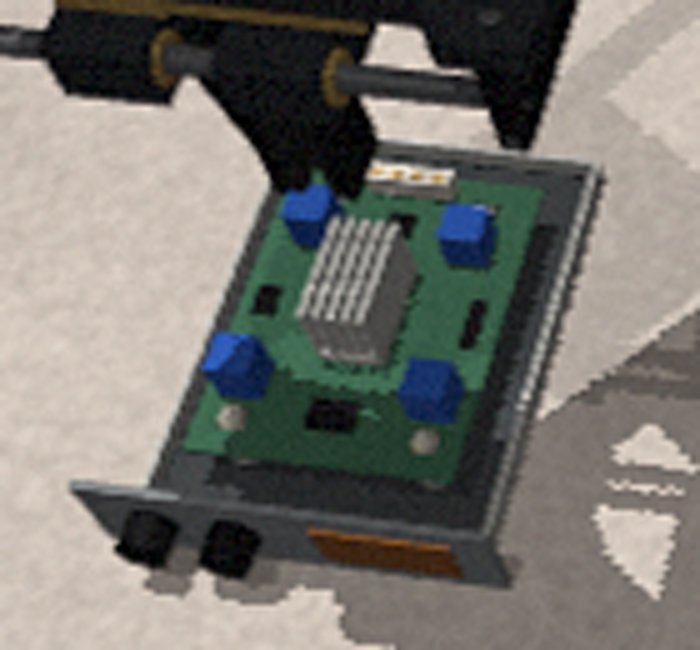

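Board rests level, 6.2 mm above all four shoulders. Approach relay 0 (top ≈ 0.042).

Call:
jog_arm(series=[[0,40,-1,0,0,0,1],[0,80,-1,0,0,0,1],[0,100,-1,0,0,0,1],[0,112,-1,0,0,0,1],[0,112,-1,0,0,0,1],[0,112,-1,0,0,0,1]])

```text
time: 10.92
position: [0.6261, -0.1375, 0.0539]
tool_rot: [0.443, 0.552, -0.552, -0.441]
ft_force: [0.1, -0.7, 0.3]
grip_width: 0.0004
```

Call:
jog_arm(series=[[0,5,1.2,0,0,0,1],[0,9,1.2,0,0,0,1],[0,10.5,1.2,0,0,0,1],[0,10.5,1.2,0,0,0,1]])

```text
time: 11.42
position: [0.6239, -0.1373, 0.0421]
tool_rot: [-0.442, -0.552, 0.552, 0.442]
ft_force: [-0.4, -0.2, 1.1]
grip_width: 0.0005
```

Call:
jog_arm(series=[[0,1,0,0,0,0,1],[0,2,0,0,0,0,1],[0,2,0,0,0,0,1]])

```text
time: 11.8
position: [0.6243, -0.1372, 0.0407]
tool_rot: [0.442, 0.552, -0.552, -0.442]
ft_force: [-0.6, 2.0, 4.7]
grip_width: 0.0006
```

Call:
jog_arm(series=[[0,1,0,0,0,0,1],[0,1,0,0,0,0,1]])

```text
time: 12.05
position: [0.6244, -0.1373, 0.0393]
tool_rot: [0.443, 0.552, -0.552, -0.442]
ft_force: [0.2, 2.3, 3.0]
grip_width: 0.0007
```

Call:
jog_arm(series=[[0,1,0,0,0,0,1],[0,1,0,0,0,0,1]])

```text
time: 12.3
position: [0.6243, -0.1372, 0.0385]
tool_rot: [0.442, 0.552, -0.552, -0.442]
ft_force: [0.6, 1.8, 4.7]
grip_width: 0.0005
```

Call:
jog_arm(series=[[0,1,0,0,0,0,1],[0,1,0,0,0,0,1]])

```text
time: 12.55
position: [0.6245, -0.137, 0.0378]
tool_rot: [0.442, 0.552, -0.551, -0.442]
ft_force: [-0.5, 3.3, 7.6]
grip_width: 0.0006
```

Call:
jog_arm(series=[[0,0.7,0,0,0,0,1],[0,0.7,0,0,0,0,1]])

```text
time: 12.8
position: [0.6245, -0.137, 0.0375]
tool_rot: [0.443, 0.552, -0.551, -0.442]
ft_force: [-0.5, 1.6, 9.0]
grip_width: 0.0008
```

Call:
jog_arm(series=[[0,0.7,0,0,0,0,1],[0,0.7,0,0,0,0,1]])

```text
time: 13.05
position: [0.6245, -0.137, 0.0373]
tool_rot: [0.443, 0.552, -0.551, -0.442]
ft_force: [-1.4, 3.6, 11.0]
grip_width: 0.0002
```

Call:
jog_arm(series=[[0,0.6,0,0,0,0,1],[0,0.6,0,0,0,0,1]])

```text
time: 13.3
position: [0.6246, -0.137, 0.0372]
tool_rot: [0.443, 0.552, -0.551, -0.442]
ft_force: [-1.9, 3.8, 13.2]
grip_width: 0.0005
```

```bash
python3 meas.py s9; python3 heights.py s9
```

```text
13.35 [ 0.62453982 -0.13704707  0.03718343] [-1.47092114  2.85107766 14.03521738] 0.00047073796228441674
n 840 underside above shoulders mm (plane) [0.16 5.5  4.77 9.22] tilt deg 4.88
  hole 0 local n 138 0.08
  hole 1 local n 141 5.02
  hole 2 local n 48 3.95
```

View pics/s9.png

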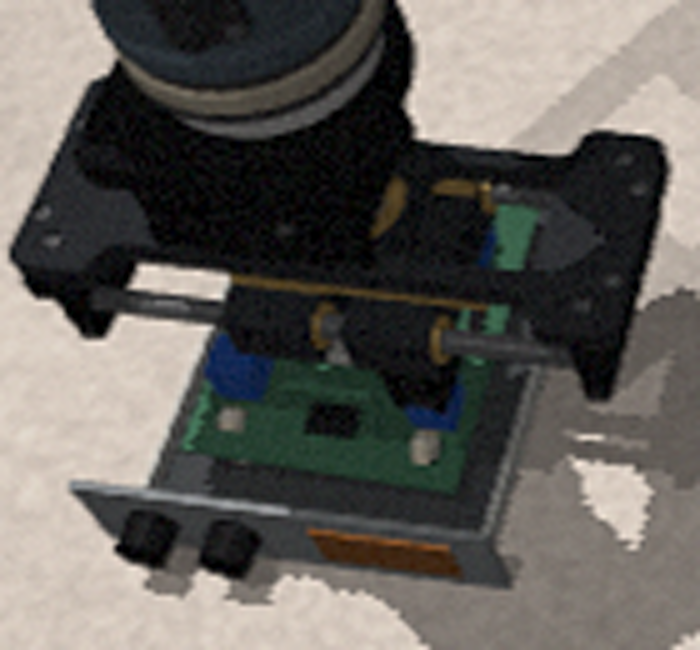

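Hole 0 is down at its shoulder (≈0.1 mm), tilt 4.9°, so it has clicked. Release and check.

Call:
jog_arm(series=[[0,-4,0,0,0,0,1],[0,-12,0,0,0,0,1],[0,-25,0,0,0,0,1],[0,-40,0,0,0,0,1],[0,-40,0,0,0,0,1]])

```text
time: 13.98
position: [0.6252, -0.1379, 0.077]
tool_rot: [0.443, 0.552, -0.551, -0.441]
ft_force: [0.5, -0.3, -0.2]
grip_width: 0.0006
```

```bash
python3 meas.py s10; python3 heights.py s10;python3 z.py s10
python3 - <<'E'
from h import *
from rig import *
o=get_obs()
p=local((.5995,-.1800),12.7,RL[1],.06);print(plan(o,p,102.7)[0])
E
```

```text
14.025 [ 0.62457305 -0.13765078  0.07622898] [-0.22913483 -0.33733045  0.22189062] 0.00046233276168273195
n 1146 underside above shoulders mm (plane) [1.18 5.71 4.84 8.61] tilt deg 4.07
  hole 0 local n 137 1.02
  hole 1 local n 145 5.73
  hole 2 local n 7 6.11
[176.2 218.9] 138 0.0373 [ 0.6251 -0.135   0.0372]
[137.4 213.1] 141 0.0428 [ 0.6409 -0.2047  0.0425]
[ 0.5998 -0.1774] 12.82
(array([-71.8,  16.3,  -0.3]), array([ 0.0017, -0.002 , -0.0013]))
```

Post 0 holds at ≈1.1 mm. On to relay 1 (top ≈ 0.0428).

Call:
jog_arm(series=[[-35,0,0,0,0,0,1],[-65,0,0,0,0,0,1],[-72,10,0,0,0,0,1],[-72,22,0,0,0,0,1],[-72,29,0,0,0,0,1],[-72,31,0,0,0,0,1],[-72,31,0,0,0,0,1]])

```text
time: 14.9
position: [0.6395, -0.2068, 0.044]
tool_rot: [-0.442, -0.552, 0.552, 0.442]
ft_force: [0.8, 0.4, -0.0]
grip_width: 0.0007
```

Call:
jog_arm(series=[[0,1,0,0,0,0,1],[0,2,0,0,0,0,1],[0,3,0,0,0,0,1],[0,3,0,0,0,0,1]])

```text
time: 15.4
position: [0.6402, -0.208, 0.0417]
tool_rot: [0.443, 0.552, -0.552, -0.442]
ft_force: [0.6, -0.0, 4.3]
grip_width: 0.0006
```

Call:
jog_arm(series=[[0,1,0,0,0,0,1],[0,2,0,0,0,0,1],[0,2,0,0,0,0,1]])

```text
time: 15.78
position: [0.6401, -0.2081, 0.0392]
tool_rot: [0.443, 0.552, -0.552, -0.442]
ft_force: [1.4, -2.2, 2.9]
grip_width: 0.0006
```

Call:
jog_arm(series=[[0,1,0,0,0,0,1],[0,1,0,0,0,0,1]])

```text
time: 16.02
position: [0.6402, -0.2082, 0.0388]
tool_rot: [0.443, 0.552, -0.552, -0.442]
ft_force: [-0.1, -2.0, 5.8]
grip_width: 0.0005
```

Call:
jog_arm(series=[[0,1,0,0,0,0,1],[0,1,0,0,0,0,1]])

```text
time: 16.27
position: [0.6403, -0.2083, 0.0384]
tool_rot: [-0.443, -0.552, 0.552, 0.441]
ft_force: [-0.6, -1.3, 6.8]
grip_width: 0.0006
```

Call:
jog_arm(series=[[0,1,0,0,0,0,1],[0,1,0,0,0,0,1]])

```text
time: 16.52
position: [0.6403, -0.2084, 0.0382]
tool_rot: [-0.443, -0.552, 0.552, 0.441]
ft_force: [-1.5, -1.1, 12.1]
grip_width: 0.0003
```

Call:
jog_arm(series=[[0,1,0,0,0,0,1],[0,1,0,0,0,0,1]])

```text
time: 16.77
position: [0.6403, -0.2084, 0.038]
tool_rot: [-0.443, -0.552, 0.552, 0.441]
ft_force: [-3.0, -0.7, 14.9]
grip_width: 0.0005
```

```bash
python3 meas.py s11; python3 heights.py s11
```

```text
16.825 [ 0.64033696 -0.20838736  0.03798066] [-2.04281669 -0.90953602 15.19661005] 0.0005659371022190486
n 1270 underside above shoulders mm (plane) [1.24 0.05 5.88 4.89] tilt deg 2.88
  hole 0 local n 130 0.83
  hole 1 local n 127 -0.23
  hole 2 local n 94 5.91
```

Hole 1 bottomed. Release and check.

Call:
jog_arm(series=[[0,-4,0,0,0,0,1],[0,-12,0,0,0,0,1],[0,-25,0,0,0,0,1],[0,-40,0,0,0,0,1],[0,-42,0,0,0,0,1]])

```text
time: 17.45
position: [0.6407, -0.2081, 0.079]
tool_rot: [0.443, 0.552, -0.552, -0.441]
ft_force: [-0.2, -0.5, 0.3]
grip_width: 0.0005
```

```bash
python3 meas.py s12; python3 heights.py s12
python3 - <<'E'
from h import *
from rig import *
o=get_obs()
for i in(2,3):
  p=local((.5995,-.1800),12.7,RL[i],.06);print(plan(o,p,102.7)[0])
E
```

```text
17.5 [ 0.64029435 -0.20791919  0.07850169] [ 0.68752741  0.40833608 -0.79553534] 0.0005223568087578337
n 1438 underside above shoulders mm (plane) [1.14 1.08 6.01 5.97] tilt deg 2.8
  hole 0 local n 138 0.98
  hole 1 local n 125 0.93
  hole 2 local n 91 6.26
(array([66.1, 18.3, 67.8]), array([ 0.0017, -0.0019, -0.0014]))
(array([ 6.1, 18.4, 67.7]), array([ 0.0017, -0.0019, -0.0014]))
```

Posts 0 and 1 hold at ≈1.1 mm. Relay 2 next.

Call:
jog_arm(series=[[25,0,25,0,0,0,1],[50,0,50,0,0,0,1],[66,0,67,0,0,0,1],[66,10,68,0,0,0,1],[66,22,68,0,0,0,1],[66,31,68,0,0,0,1],[66,34,68,0,0,0,1],[66,34,68,0,0,0,1]])

```text
time: 18.5
position: [0.559, -0.1582, 0.0426]
tool_rot: [-0.442, -0.552, 0.552, 0.442]
ft_force: [-0.0, -0.3, 0.0]
grip_width: 0.0005
```

Call:
jog_arm(series=[[0,1,0,0,0,0,1],[0,2,0,0,0,0,1],[0,3,0,0,0,0,1],[0,3,0,0,0,0,1]])

```text
time: 19.0
position: [0.559, -0.1581, 0.0406]
tool_rot: [0.442, 0.552, -0.552, -0.442]
ft_force: [0.1, 0.6, 1.9]
grip_width: 0.0005
```

Call:
jog_arm(series=[[0,1,0,0,0,0,1],[0,2,0,0,0,0,1],[0,2,0,0,0,0,1]])

```text
time: 19.38
position: [0.5588, -0.1581, 0.039]
tool_rot: [-0.442, -0.552, 0.552, 0.442]
ft_force: [-1.9, 0.3, 7.3]
grip_width: 0.0002
```

Call:
jog_arm(series=[[0,1,0,0,0,0,1],[0,1,0,0,0,0,1]])

```text
time: 19.62
position: [0.5588, -0.1581, 0.0373]
tool_rot: [-0.442, -0.552, 0.552, 0.442]
ft_force: [-0.6, -0.2, 1.5]
grip_width: 0.0004
```

Call:
jog_arm(series=[[0,1,0,0,0,0,1],[0,1,0,0,0,0,1]])

```text
time: 19.88
position: [0.5587, -0.1581, 0.0365]
tool_rot: [-0.442, -0.552, 0.552, 0.442]
ft_force: [-1.5, -0.1, 5.0]
grip_width: 0.0001
```

Call:
jog_arm(series=[[0,1,0,0,0,0,1],[0,1,0,0,0,0,1]])

```text
time: 20.12
position: [0.5587, -0.158, 0.0359]
tool_rot: [-0.442, -0.552, 0.552, 0.442]
ft_force: [-2.0, 0.9, 7.6]
grip_width: -0.0001
```

Call:
jog_arm(series=[[0,1,0,0,0,0,1],[0,1,0,0,0,0,1]])

```text
time: 20.38
position: [0.5586, -0.1579, 0.0353]
tool_rot: [-0.442, -0.552, 0.552, 0.442]
ft_force: [-2.7, 0.2, 10.3]
grip_width: 0.0008
```

Call:
jog_arm(series=[[0,0.7,0,0,0,0,1],[0,0.7,0,0,0,0,1]])

```text
time: 20.62
position: [0.5587, -0.1579, 0.0352]
tool_rot: [-0.442, -0.552, 0.552, 0.442]
ft_force: [-4.2, 1.1, 15.6]
grip_width: 0.0002
```

```bash
python3 meas.py s13; python3 heights.py s13
```

```text
20.675 [ 0.55864717 -0.15788599  0.03522906] [-4.24287304  1.33645082 14.54290651] 0.00038934501395162006
n 1463 underside above shoulders mm (plane) [ 0.17  1.29 -0.08  0.86] tilt deg 0.92
  hole 0 local n 132 0.26
  hole 1 local n 126 1.17
  hole 2 local n 61 -0.23
  hole 3 local n 40 0.94
```

Call:
jog_arm(series=[[0,-4,0,0,0,0,1],[0,-12,0,0,0,0,1],[0,-25,0,0,0,0,1],[0,-35,0,0,0,0,1],[0,-35,0,0,0,0,1]])

```text
time: 21.3
position: [0.5596, -0.1584, 0.0696]
tool_rot: [0.443, 0.552, -0.552, -0.441]
ft_force: [-0.2, -0.9, -0.3]
grip_width: 0.0006
```

```bash
python3 meas.py s14; python3 heights.py s14
python3 - <<'E'
from h import *
from rig import *
o=get_obs()
p=local((.5995,-.1800),12.7,RL[3],.06);print(plan(o,p,102.7)[0])
E
```

```text
21.35 [ 0.55921258 -0.15816186  0.06902032] [0.15445462 0.02023119 0.71618093] -9.771472313314228e-05
n 1481 underside above shoulders mm (plane) [1.27 1.19 1.28 1.21] tilt deg 0.06
  hole 0 local n 130 1.14
  hole 1 local n 124 1.11
  hole 2 local n 81 1.36
  hole 3 local n 55 1.23
(array([-60.2,   9.1,  -0.6]), array([ 0.0009, -0.002 , -0.0008]))
```

All four read ≈1.2 mm. Post 3 clicked along with 2; I'll still press relay 3 gently to make sure.

Call:
jog_arm(series=[[-30,0,0,0,0,0,1],[-60,0,0,0,0,0,1],[-60,10,0,0,0,0,1],[-60,22,0,0,0,0,1],[-60,29,0,0,0,0,1],[-60,29,0,0,0,0,1]])

```text
time: 22.1
position: [0.5708, -0.215, 0.0387]
tool_rot: [-0.441, -0.552, 0.552, 0.443]
ft_force: [0.2, -0.5, -0.1]
grip_width: 0.0004
```

Call:
jog_arm(series=[[0,1,0,0,0,0,1],[0,2,0,0,0,0,1],[0,2,0,0,0,0,1]])

```text
time: 22.48
position: [0.5717, -0.2157, 0.0382]
tool_rot: [0.442, 0.552, -0.552, -0.442]
ft_force: [-1.3, 1.2, 6.4]
grip_width: 0.0006
```

Call:
jog_arm(series=[[0,1,0,0,0,0,1],[0,2,0,0,0,0,1],[0,2,0,0,0,0,1]])

```text
time: 22.85
position: [0.5717, -0.2159, 0.0372]
tool_rot: [0.442, 0.552, -0.552, -0.442]
ft_force: [-2.5, 3.1, 12.4]
grip_width: -0.0
```

Down to the shoulder at 12 N. Back off, well clear, and do the final check.

Call:
jog_arm(series=[[0,-4,0,0,0,0,1],[0,-20,0,0,0,0,1],[0,-50,0,0,0,0,1],[0,-90,0,0,0,0,1],[0,-130,0,0,0,0,1],[0,-150,0,0,0,0,1],[0,-150,0,0,0,0,1],[0,-150,0,0,0,0,1]])

```text
time: 23.85
position: [0.5714, -0.2162, 0.1847]
tool_rot: [-0.442, -0.552, 0.552, 0.443]
ft_force: [0.3, -0.3, 0.1]
grip_width: 0.0008
```

```bash
python3 meas.py s15; python3 heights.py s15; python3 z.py s15
```

```text
23.9 [ 0.57114224 -0.21610636  0.18424253] [-0.30678721  0.28698395 -0.08651593] 0.00023564810397668678
n 1516 underside above shoulders mm (plane) [1.2  1.26 1.3  1.35] tilt deg 0.08
  hole 0 local n 134 1.17
  hole 1 local n 124 1.03
  hole 2 local n 82 1.43
  hole 3 local n 57 1.4
[176. 219.] 140 0.0368 [ 0.6249 -0.1361  0.0367]
[137.9 214.1] 143 0.0378 [ 0.6406 -0.2061  0.0376]
[ 0.5995 -0.1786] 12.65
```

View pics/s15.png

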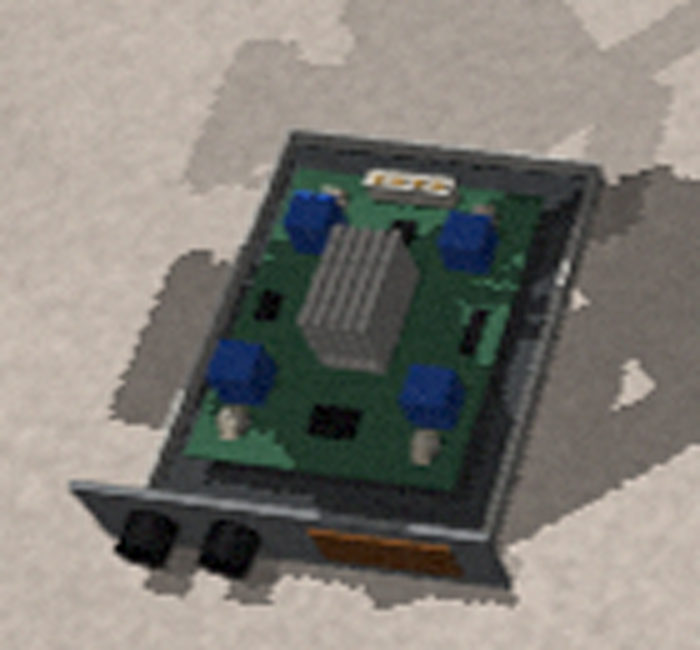

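The picture shows the board level in the chassis, with pins standing through all four holes (crop (232,422), (425,445), (333,192), (487,212)) and the connector at the back (410,183).

```bash
python3 -c "
from rig import *
print(hand_in())"
```

```text
the job is handed in; nothing more can be done
None
```

I fitted the green board into the chassis and handed the job in at about 24 s of the 72 s allowed; no verdict was reported.

- **Lift and lay:** I lifted the board by its heat sink and aligned it over the posts using the scene camera. I let go with it resting level, about 6.2 mm above all four shoulders.
- **Pressing:** I pressed relays 0, 1, 2 and 3 in turn. The highest force I read was about 16 N, and the largest tilt I measured was 4.9°. Post 3 had already clicked while I was pressing relay 2, so the press on relay 3 (12 N) only confirmed it.
- **Final check:** The last depth measurement puts the board's underside 1.2 to 1.35 mm above the shoulders at all four posts, with a tilt below 0.1°. Pins show through all four holes, the connector strip faces away from the front panel, and the arm is well clear.

- **Limits of the checks:** The two cameras disagreed by 2 to 3 mm in absolute position. The arm blocked the top view during placing, so I aligned from the scene view and by seeing the pins in the holes. I never went near the screwdriver, microphone or jar, but I did not re-measure them at the end.

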